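Refit a washed shelf bracket to the slotted upright of a countertop rack

TASK

The white shelf bracket standing in the dish drainer has been washed: put it back on the empty slotted upright of the counter rack, level with the bracket that is still fitted on the other upright. Push its two hook tabs through the slots until its back lies against the upright, then press it straight down until the hooks are fully home and its spring pin has snapped out, and let go. Press firmly but never force it, and do not disturb the other things on the counter.

Things in the scene. Friction and masses are not known exactly. Their poses are not given: they have to be found in the camera images.
- bracket: loose shelf bracket: white folded steel, 150 mm long, 84 high, 16 wide, 0.3 to 0.46 kg, on edge in the drainer, top edge level. Origin: bottom of its back end, mid-width; +x out of the back (as the tabs point), arm runs to x = -150, +z up. Underside flat for x = -110 to 0, then slopes up to the nose; an 8 mm shelf stop stands on the top at x = -147
- lower_hook (a point): point on the bracket's back, 14 mm above its underside, at the bottom of the lower tab's neck. Two tabs, 5 mm wide, reach 10 mm out: necks at bracket z = 14 to 26 and 64 to 76 mm, each with a hook hanging 10 mm below its neck (to z = 4 and 54). The gap between back and hook is 5.7 mm at the hook's tip, 4.3 mm at the neck; the upright's 4 mm steel goes into it as the bracket comes down
- empty_foot: dark steel foot plate (170 x 110 x 8 mm, screwed down) of the upright without bracket. Origin at counter height, in line with the upright's front face and, sideways, the nominal middle; +x away from the robot, +z up. The steel upright on it, empty_upright (52 mm wide, 24 deep, 202 tall, front facing -x at x = 0), is bolted through cross slots: it stands anywhere up to 10 mm to either side in y, square to the foot and fast
- slot_nominal (a point): point on empty_foot at x = 0, y = 0, 105 mm up. The middle one of the upright's three slots is at this height, but up to 10 mm to either side in y (not measured: look or feel). Slots: 7 mm wide, 26 tall, square-edged, through 4 mm steel, centred 55, 105 and 155 mm up, one straight above the other. Use those at 105 and 155, as the fitted bracket does
- home_nominal (a point): point on empty_foot at x = 0, y = 0, 78 mm up: the bracket's origin when fully home, but for the 0 to 10 mm in y. The tabs go in with the origin 12 mm higher (+-2). Off the slots they stop on the face, origin at x = -10 mm; in the slots the back meets it, x = 0 (to pass, x > -1.5). Pressing down takes up to 15 N, then a hard stop. Forces at the tabs (all added) over 70 N bend it; 20 N down at mid-arm makes 45
- fitted_foot: the same foot, same frame, 300 mm to one side of empty_foot, either side, its upright at y = 0 with the same bracket fully home in the two upper slots (it takes up x = -150 to 0, z = 78 to 162 mm). Fixed; two crossbars behind join the uprights
- drainer: low wooden dish drainer, 170 x 200 mm, bars 16 mm high, fixed. Origin under its centre, +x as the standing bracket's. The bracket stands on the bars at y = -45 mm between pegs reaching 56 mm high, 2 mm play each side; two plates, 148 mm high, stand at y = 45 and 75 mm
- jar: black storage jar, 72 mm wide, 100 mm tall, between the uprights; origin under its centre. Leave alone
- mug: blue mug, 90 mm tall, on a chopping board; origin under its centre. Leave alone
- soap: yellow soap bottle, 200 mm tall; origin under its centre. Leave alone
- pepper: dark wooden pepper mill, 118 mm tall; origin under its centre. Leave alone
- lock (a joint): brass spring lock pin in the bracket's back, 5 mm thick, round-nosed, 37 mm above the underside: 0 (within 1 mm) = standing 4 mm out, grows as it is pushed in. On the steel between the two slots it is pushed in by 6 to 10 N; when home it snaps out into the top of the lower slot. Until then its friction holds the bracket up: it must be pressed down
Not all that is in view belongs to the job. What is shaped like the bracket but green is not meant. Leave any pink look-alike of the empty_foot alone.

How it is judged:
On the way:
1. both hook tabs are through the proper pair of slots, the bracket's back near the upright, not yet pressed down (x of bracket in the frame of empty_foot between -0.004 and 0.003 m and y of bracket in the frame of empty_foot between -0.0125 and 0.0125 m and z of bracket in the frame of empty_foot between 0.083 and 0.096 m), for 0.1 s.
At the end, for the whole second after the job is handed in: The bracket hangs by both tabs on the empty upright, its lock pin snapped out (within 1.5 mm): its origin 78 mm above the foot's (-2/+1.8 mm), its back against the upright (within 2.5 mm), in line with the foot within 12.5 mm sideways, upright within 0.06 rad, square within 0.08 rad, at rest (value of joint lock below 0.0015 m and x of bracket in the frame of empty_foot between -0.0025 and 0.0025 m and y of bracket in the frame of empty_foot between -0.0125 and 0.0125 m and z of bracket in the frame of empty_foot between 0.076 and 0.0798 m and angle between the z axis of bracket and the z axis of empty_foot, either way round below 0.06 rad and angle between the x axis of bracket and the x axis of empty_foot, either way round below 0.08 rad and linear speed of bracket below 0.02 m/s); the robot touches nothing.
It fails at once if the bracket and the empty upright press on each other with more than 70 N in all (contact force between bracket and empty_upright above 70 N).
It fails at once if a bystander is pushed more than 30 mm or tipped over (distance of any of jar, mug, soap, pepper from where it was at the start of the episode above 0.03 m or angle between any of jar, mug, soap, pepper's own z axis and vertical above 0.5 rad).
It also fails if it takes over 72 s, if anything falls off the work surface, if the arm or the gripper's body presses on something with over 40 N, if the wrist force passes 120 N, or if a joint passes its speed limit or range.

ROBOT

A 6-joint arm with a two-finger parallel gripper is mounted at the origin on the work surface. World frame = base frame: x ahead of the robot, y to its left, z up, the work surface at z = 0. Lengths are in m, angles in rad, forces in N, time in s.
With the tool pointing down it reaches from about 0.35 to 0.925 m from the base axis. Payload 6.4 kg.
Tool frame: the origin (TCP) lies at the very end of the fingers, on their centre line; the grasp point (between the pads) lies manip.grip_point_offset behind it (manip.grip_point_offset is the distance from the TCP to the grasp point, in m); z points along the fingers, y is the line along which they close (so a half turn about z gives the same grasp; the last joint's range is limited). The gripper opens to 94 mm and grips with 3 to 60 N. Pads are 16 mm wide; open, the fingers measure 119 mm over their backs; the gripper's body (75 mm by 177 mm) begins 78 mm behind the grasp point.
Start: joints at [-1.46, 0.245, 1.558, -0, 1.339, -0.174], TCP at [0.183, -0.624, 0.205] pointing down, gripper open.
Joint ranges: [-3.13, 3.13], [-1.02, 2.26], [0.13, 2.54], [-0.95, 4.09], [0.21, 2.88], [-2.74, 2.74]. Speed limits (rad/s): [2.57, 2.57, 3.14, 3.14, 3.14, 3.14].

INTERFACE

Orientations are given as a unit quaternion [w, x, y, z].
In Python, from rig import manip, kin, cams gives the robot as it stands. The module is installed in compiled form; this text tells all that it offers. Calls block until the motion is done:
- manip.move_pose(position, orientation): joint-space move of the TCP to a pose.
- manip.servo_line(position, feed=0.15, orientation=None): straight line of the TCP; orientation=None keeps the orientation; feed is the mean speed in m/s.
- manip.movej(angles): joint-space move.
- manip.command_gripper(opening): opening from 0.0 (shut) to 1.0 (fully open); the grip force is fixed at half the most; returns when the fingers have stopped.
- manip.wait(seconds).
- kin.ik(position, orientation): joint angles nearest the present ones, or None.
- manip.sense(): the state.
- cams.read_camera(name): name is "scene" or "top" or "wrist"; returns a dict with "pixels" (480x640x3 uint8, red, green, blue), "intrinsics" (3x3 intrinsics, pixels), "k1" (the pictures are not rectified: a ray, as slopes to the right and down, at radius r is drawn at 1 + k1 r^2 times it, then the intrinsics apply), "rvec" (rotation vector, rad) and "tvec" (3), from world to camera coordinates, as OpenCV has them; the wrist camera has in their place "tool_from_camera" (4x4, takes a point from camera to tool coordinates, whose origin is the TCP and whose axes are the flange's). Camera axes: x right, y down, z forward; pixel columns grow to the right and rows downward; lengths in m; the calibration is good to about 2 mm. A picture is of the moment at which its call begins: read the wrist's pose just before it. There is no depth.
A pose or a line that the arm cannot do raises manip.MotionError and nothing moves.
- manip.job_done(): hands the job in; it is judged then, once.
Trained networks look in a picture, given as the dict that the camera call returned (one of the last four; its "shot" number tells which), for a name from the list of things; names that differ only in an ending like _2 or _b are one class to them, and where a whole thing is asked for, a point or a joint stands for the part that bears it (a point fixed in the world has none). Each returns a list of dicts, best first, with "score" (0 to 1); they miss things now and then, are a little off and sometimes report something else, mostly with a low value. They report only what shows in the picture. A call takes as long as a camera call. They do not tell look-alikes from the thing itself.
- cams.spot_in(label, picture): "location" ([row, column] as shares, 0 to 1, of the picture: columns of its width, rows of its height, amid what is visible of it).
- cams.silhouettes(label, picture): "mask" (480x640 bool, what is visible of it) and "location" ([row, column] as shares, 0 to 1, of the picture: columns of its width, rows of its height, amid what is visible of it).
- cams.tip_of(label, picture): "location" ([row, column] as shares, 0 to 1, of the picture: columns of its width, rows of its height: a listed point, or the origin of a listed thing).
The state is a dict: "time_s": time; "joints": joint angles; "qd": joint speeds; "joint_efforts": joint torques, N m; "eef_pos": TCP position; "tcp_rot": TCP orientation; "ft_force": force on the tool from outside, world axes, zero at the start; "torque": the same for the moment, N m; "gripper_width": opening from 0.0 (shut) to 1.0 (fully open); "grip_force": force on a finger pad.
Only numpy, scipy, OpenCV 4.12 (cv2) and the standard library are available. Lean on these libraries where they do the work, as an engineer would, in place of code of your own. Each camera call takes 0.05 s, during which the arm holds its last target. There are 200 camera calls.

## Working session

There is one attempt and no reset: what is moved stays moved. The work goes in short steps, each a Python script; the robot and the scene stay as the last script left them, time stands still between calls to the robot, and variables do not carry over. Pictures are saved under pics/ and viewed, at most 10 in all, crops included, and the job is handed in when it is done.

```bash
mkdir -p pics; cat > h.py <<'E'
import numpy as np, cv2
from rig import manip, kin, cams
from scipy.spatial.transform import Rotation as R
def save(n,p): cv2.imwrite(f'pics/{n}.png',cv2.cvtColor(p,cv2.COLOR_RGB2BGR))
def pose(c,st=None):
    """camera->world rotation and centre"""
    if 'rvec' in c:
        M=cv2.Rodrigues(np.array(c['rvec'],float))[0]; return M.T,-M.T@np.array(c['tvec'],float).ravel()
    q=st['tcp_rot']; Rt=R.from_quat([q[1],q[2],q[3],q[0]]).as_matrix()
    T=np.array(c['tool_from_camera']); return Rt@T[:3,:3],Rt@T[:3,3]+np.array(st['eef_pos'])
def proj(c,P,st=None):
    Rw,o=pose(c,st); p=(np.atleast_2d(P)-o)@Rw; s=p[:,:2]/p[:,2:]
    s=s*(1+c['k1']*(s**2).sum(1,keepdims=True)); K=np.array(c['intrinsics'])
    return s*[K[0,0],K[1,1]]+[K[0,2],K[1,2]]
def ray(c,uv,st=None):
    K=np.array(c['intrinsics']); d=(np.array(uv,float)-[K[0,2],K[1,2]])/[K[0,0],K[1,1]]
    s=d.copy()
    for _ in range(20): s=d/(1+c['k1']*(s@s))
    Rw,o=pose(c,st); v=Rw@np.r_[s,1]; return o,v/np.linalg.norm(v)
def onz(c,uv,z,st=None):
    o,v=ray(c,uv,st); return o+v*(z-o[2])/v[2]
def px(l): return np.array([l[1]*640,l[0]*480])
E
python3 - <<'E'
from h import *
np.set_printoptions(precision=3,suppress=True)
for n in ['scene','top']:
    c=cams.read_camera(n); save(n,c['pixels']); print(n,pose(c)[1],c['k1'],c['intrinsics'][0][0])
    for l in ['bracket','empty_foot','fitted_foot','drainer','jar','lower_hook','home_nominal','mug','soap','pepper']:
        for d in cams.tip_of(l,c)[:3]:
            u=px(d['location']); print(l,round(d['score'],2),u.round(1),onz(c,u,{'bracket':.016,'lower_hook':.03,'home_nominal':.078}.get(l,0)))
print(manip.sense()['time_s'],manip.grip_point_offset, cams.read_camera('wrist')['tool_from_camera'])
E
```

```text
scene [ 1.112 -0.475  1.093] -0.022569141441887267 469.1021047342438
bracket 0.76 [172.7 390.4] [ 0.605 -0.504  0.016]
bracket 0.7 [189.5 327.5] [ 0.496 -0.39   0.016]
empty_foot 0.65 [377.3 236.5] [0.607 0.169 0.   ]
empty_foot 0.62 [428.6 151.9] [0.477 0.549 0.   ]
fitted_foot 0.58 [305. 307.] [ 0.64  -0.134  0.   ]
drainer 0.94 [187.2 303.9] [ 0.425 -0.357  0.   ]
jar 0.83 [337.6 262.6] [0.595 0.023 0.   ]
lower_hook 0.97 [188.3 323.5] [ 0.493 -0.388  0.03 ]
lower_hook 0.83 [172.2 394.9] [ 0.62 -0.51  0.03]
home_nominal 0.83 [433.4 130.6] [0.468 0.564 0.078]
home_nominal 0.76 [379.2 218.3] [0.603 0.172 0.078]
mug 0.87 [375.4 176.4] [0.436 0.337 0.   ]
soap 0.75 [235.8 353. ] [ 0.621 -0.341  0.   ]
pepper 0.89 [308.5 227.8] [0.449 0.043 0.   ]
pepper 0.65 [336.6 261.1] [0.59  0.024 0.   ]
top [0.385 0.026 1.495] -0.12916426586513274 583.3473009439778
bracket 0.93 [520.6 220.6] [ 0.611 -0.504  0.016]
bracket 0.62 [479.4 265.3] [ 0.492 -0.394  0.016]
empty_foot 0.73 [261.6 214.8] [0.612 0.17  0.   ]
empty_foot 0.62 [110.2 268.2] [0.462 0.562 0.   ]
fitted_foot 0.6 [379.2 209.4] [ 0.633 -0.135  0.   ]
drainer 0.64 [461.4 289.8] [ 0.429 -0.35   0.   ]
jar 0.66 [319.  220.2] [0.601 0.021 0.   ]
lower_hook 0.86 [520.7 224.1] [ 0.599 -0.499  0.03 ]
lower_hook 0.73 [476.2 259. ] [ 0.507 -0.381  0.03 ]
home_nominal 0.85 [ 98.2 267.8] [0.458 0.565 0.078]
home_nominal 0.78 [257.6 211.5] [0.608 0.172 0.078]
home_nominal 0.46 [195.7 279.8] [0.436 0.318 0.078]
mug 0.96 [196.7 280.3] [0.437 0.332 0.   ]
mug 0.57 [475.6 261.7] [ 0.502 -0.388  0.   ]
soap 0.88 [456.3 209.2] [ 0.639 -0.338  0.   ]
pepper 0.81 [308.3 279.9] [0.446 0.044 0.   ]
1.1 0.0188 [[ 0.    -0.969 -0.248  0.072]
 [ 1.     0.    -0.001  0.   ]
 [ 0.001 -0.248  0.969 -0.179]
 [ 0.     0.     0.     1.   ]]
```

View pics/scene.png

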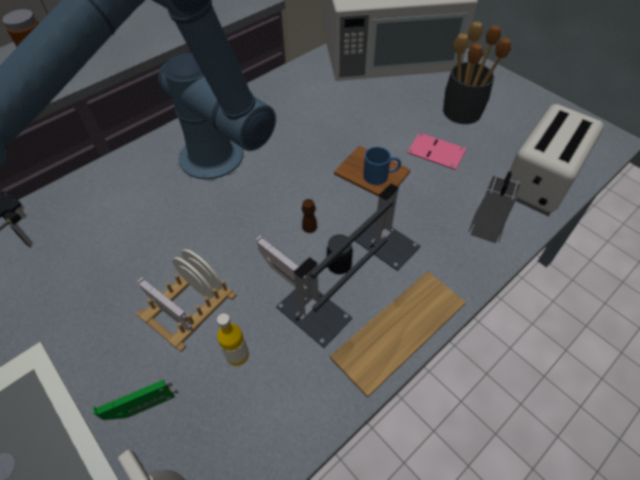

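View pics/top.png

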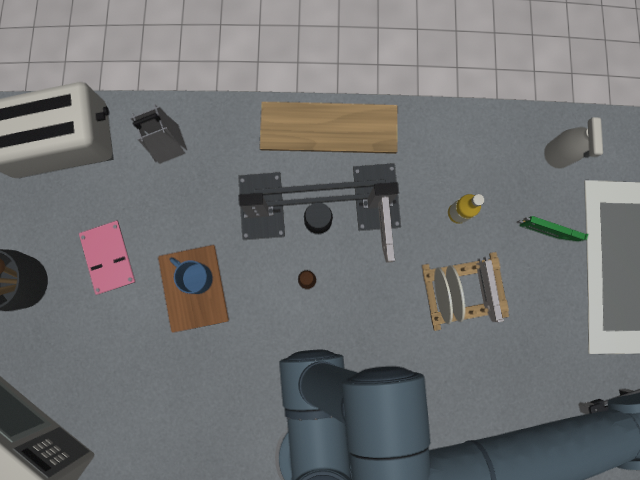

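The candidates for the bracket are the white one standing in the drainer (top 490,275; scene 165,303), the green one at top (553,230), and the fitted white one at (388,225). The one in the drainer is meant: it is white, loose, and has its hooks at the far end. For the foot, the dark plate with an empty upright at top (262,205) is meant. The pink one at (107,258) is the decoy, and the fitted foot is at (377,197). I'll check the reach, then look at the slots with the wrist camera on the way.

```bash
cat >> h.py <<'E'
np.set_printoptions(precision=4,suppress=True)
def quat(yaw,pitch=0.,s=1):
    """tool z = down pitched forward (pitch 0=down); tool x = s*forward"""
    M=np.array([[np.cos(pitch),0,np.sin(pitch)],[0,-1,0],[np.sin(pitch),0,-np.cos(pitch)]])
    if s<0: M=M@np.diag([-1,-1,1.])
    q=(R.from_euler('z',yaw)*R.from_matrix(M)).as_quat(); return [q[3],q[0],q[1],q[2]]
def fw(f,p):
    """local (x,y,z) in frame f=(x,y,yaw) -> world"""
    return np.array([f[0],f[1],0])+R.from_euler('z',f[2]).apply(p)
E
python3 - <<'E'
from h import *
F=(.6095,.1695,.0886); B=(.493,-.389,.2)
for s in (1,-1):
    for nm,f,p,pi in [('look',F,[-.14,-.0,.24],.6),('brlook',B,[-.12,0,.2],0),('grasp',B,[-.05,0,.066],0),('ins',F,[-.06,0,.14],0),('pre',F,[-.15,0,.16],0)]:
        print(s,nm,kin.ik(fw(f,p),quat(f[2],pi,s)))
st=manip.sense(); print(st['tcp_rot'],st['joints'])
manip.move_pose(fw(F,[-.14,0,.24]),quat(F[2],.6,1))
st=manip.sense(); c=cams.read_camera('wrist'); save('slots',c['pixels'])
print(st['time_s'],pose(c,st)[1])
print(proj(c,[fw(F,[0,y,z]) for z in (.105,.155) for y in (-.01,0,.01)],st))
E
```

```text
1 look [ 0.0957 -0.569   2.2999 -0.0055  0.8107  1.5805]
1 brlook [-1.0361  0.0356  1.8004 -0.      1.3055  0.3347]
1 grasp [-0.9218  0.2858  1.7838 -0.      1.072   0.449 ]
1 ins [ 0.0927  0.1368  1.8079 -0.      1.197   1.5749]
1 pre [ 0.0935 -0.1001  2.0091 -0.      1.2326  1.5757]
-1 look [ 0.0957 -0.569   2.2999 -0.0055  0.8107 -1.5611]
-1 brlook None
-1 grasp [-0.9218  0.2858  1.7838 -0.      1.072  -2.6926]
-1 ins [ 0.0927  0.1368  1.8079 -0.      1.197  -1.5667]
-1 pre [ 0.0935 -0.1001  2.0091 -0.      1.2326 -1.5659]
[ 0.      0.9899  0.1419 -0.    ] [-1.4601  0.2451  1.5578 -0.      1.3387 -0.1741]
4.0583 [0.429  0.1531 0.4284]
[[336.8265 184.3395]
 [327.5966 184.3475]
 [318.3671 184.3582]
 [338.1078 158.2029]
 [327.5296 158.2115]
 [316.9518 158.2254]]
```

View pics/slots.png

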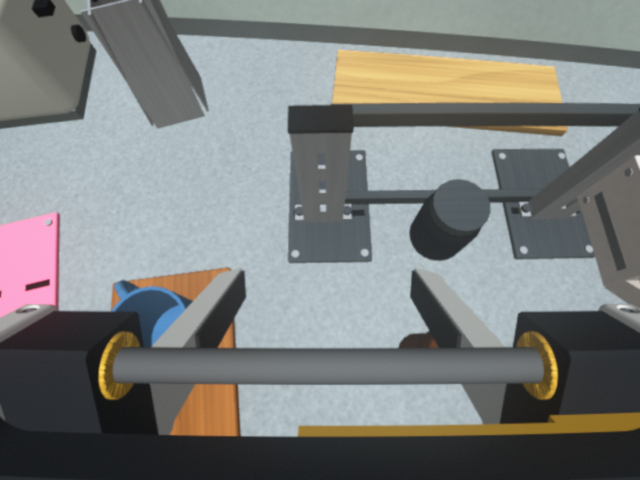

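The wrist view shows the empty upright at columns 292–352 with three slots near column 322 (rows 160, 184 and 208), left of the nominal 327.6. So the upright is shifted a few mm to +y. The next step is a subpixel crop.

```bash
python3 - <<'E'
from h import *
st=manip.sense(); c=cams.read_camera('wrist'); p=c['pixels']
g=cv2.cvtColor(p,cv2.COLOR_RGB2GRAY).astype(float)
for r in (145,158,161,164,172,182,185,188,196,207,209): print(r,g[r,298:352:1].astype(int))
save('slotcrop',cv2.resize(p[90:280,270:390],None,fx=5,fy=3.15*1,interpolation=cv2.INTER_CUBIC))
for z in (.008,.202,.21): print(z,proj(c,[fw(F,[0,y,z]) for F in [(.6095,.1695,.0886)] for y in (-.026,.026)],st).round(1).tolist())
E
```

```text
145 [ 98  99 100  98  96  96  98  97  99  99  99  99  98  99 100 100  99  98
  97  99  99  99 100 100 101 101 100  99  99  98  97  99  98  97  97  96
  96  94  96  96  98  97  98  98  97  99  97  99  99 100 101 107 138 169]
158 [100  99  98  98  98  98  99  97 100  99  99 100  99  99 101  99 101  99
  98  98  94  92  93  94  93  94  94  97  99  98  98  99  97  96  96  96
  96  96  97  96  98  99  99  99  98  98  99  98 100  99  97  95  94  93]
161 [103 100  99  98  98  98  98  99  99 100 101  99 100 100 101 101  99 100
  98  96  93  92  93  92  94  93  95  97  99  98  99  97  98  96  95  97
  95  96  96  99  98  98  99  99 100  98  99  98  99  99  97  95  94  93]
164 [100  99  98  98  99  99  99  98  99  99  98 100 100 100  99 100  99 100
  97 101 109 115 117 119 125 125 123 110 102  98  99  97  98  97  96  96
  95  96  97  98  98  99  99 100  99  98  99  99  99  98  97  95  92  92]
172 [100 101  99  99  97  99 100  99  99  99 101  99 101 101 100 100 101 100
 100  99  99  99  99  98 100 101  99 101 100 100  98  98  97  95  96  97
  98  97  98  98  96  99  99 100  99  99  99 100  98  
[... 779 characters left out ...]
00  99  98 100 100 100  99  99 100  99  99  97  99  99  99 100
 100 102 100 100 100  98  99  99  97  99  97  94  89  90  91  91  90  91]
207 [112 110 112 111 104 101 101 102 101 100 102 104 103 102 101 100  99 100
  99 100 101 119 162 186 191 193 187 170 131 105 100  99  99  99 100 101
 100 100  99  99  99  99  98  98  98  98  98  97  95  97  97 101 109 100]
209 [ 99  97  96  98 100 102 101 101 100 100 101 101 101 101 100 101  99  99
 100  99 100 114 150 179 189 191 190 170 132 104  99  97 100  98 100 100
  99 100  99  99  98  98  98  99  97  98  94  95  95  95  94  93  91  85]
0.008 [[346.9, 219.8], [308.5, 219.8]]
0.202 [[359.3, 125.6], [295.6, 125.7]]
0.21 [[360.2, 119.0], [294.7, 119.1]]
```

View pics/slotcrop.png

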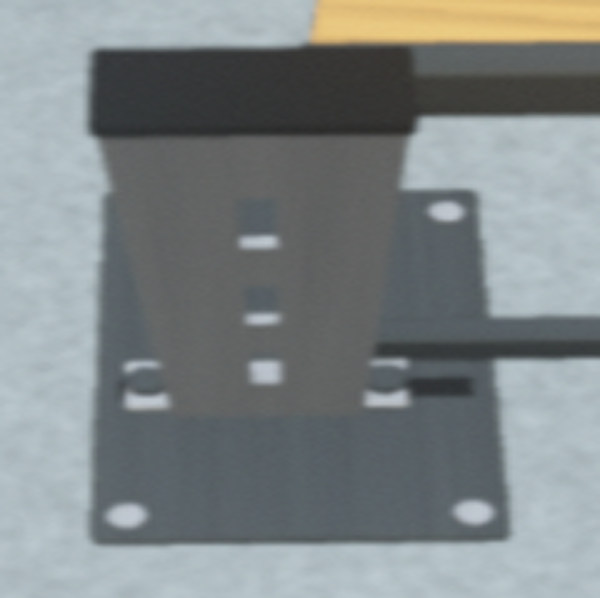

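Slots seen at crop x≈258–265 (columns 321.6–322.9), so they sit about 5.7 mm to +y of nominal; plate corners are clear. Next: fit the foot pose and look at the bracket from above.

```bash
python3 - <<'E'
from h import *
from scipy.optimize import least_squares
st=manip.sense(); c=cams.read_camera('wrist')
uv=np.array([[288.6,262.4],[371.6,261.1],[365.4,150.6],[291.2,151.0]])
def f(v):
    P=[fw(v[:3],[v[3]+a,b,.008]) for a,b in ((-.085,.055),(-.085,-.055),(.085,-.055),(.085,.055))]
    S=[fw(v[:3],[0,v[4],z]) for z in (.155,.105)]
    U=[fw(v[:3],[0,v[4]+b,.008]) for b in (.026,-.026)]
    return np.r_[(proj(c,P,st)-uv).ravel(),(proj(c,S,st)[:,0]-[321.5,322.0]),proj(c,U,st)[:,1]-221]
r=least_squares(f,[.6095,.1695,.0886,0,.005],x_scale=.01); print('foot',r.x,'\n',r.fun)
B=(.493,-.389,.2)
manip.move_pose(fw(B,[-.12,0,.2]),quat(B[2]))
st=manip.sense(); c=cams.read_camera('wrist'); save('br',c['pixels']); print(st['time_s'])
for l in ('bracket','lower_hook','drainer'):
    for d in cams.tip_of(l,c)[:2]:
        u=px(d['location']); print(l,d['score'],u,onz(c,u,{'bracket':.016,'lower_hook':.03}.get(l,0),st))
print(proj(c,[fw(B,q) for q in ([0,-.008,.1],[0,.008,.1],[-.15,-.008,.1],[-.15,.008,.1])],st))
E
```

```text
foot [0.608  0.167  0.1005 0.0274 0.0082] 
 [-1.071   0.081   1.0025  0.331   0.4008 -0.5584 -0.3209 -0.1261 -0.1682
  0.1929  0.2298 -0.2302]
6.2833
bracket 0.88 [335.104  98.208] [ 0.5009 -0.3939  0.016 ]
bracket 0.77 [466.496  15.216] [ 0.6013 -0.5026  0.016 ]
lower_hook 0.9 [474.624   6.48 ] [ 0.6041 -0.5039  0.03  ]
[[339.3822  90.377 ]
 [318.6301  90.3469]
 [337.7449 274.1192]
 [319.4837 274.0904]]
```

View pics/br.png

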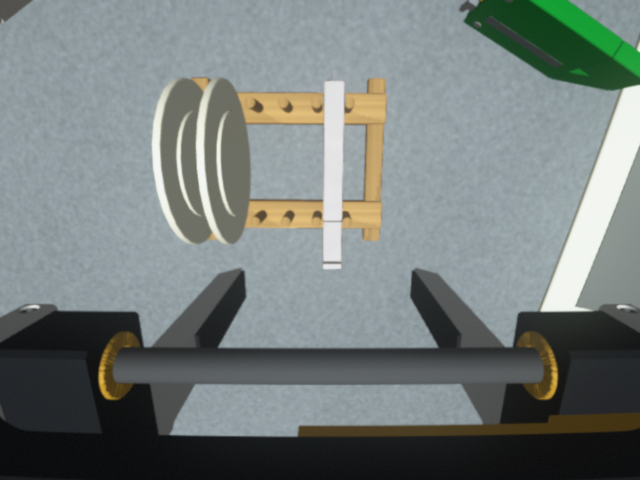

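The white bracket runs from (333,81), its back end, to (332,268), where the raised shelf stop sits at the near end. The green look-alike is clearly outside the drainer at upper right. That confirms it, so I'll measure the yaw and grasp.

```bash
python3 - <<'E'
from h import *
st=manip.sense(); c=cams.read_camera('wrist'); p=c['pixels'].astype(int)
m=(p.min(2)>165); pts=[]
for r in range(90,215,3):
    x=np.where(m[r,315:355])[0]+315
    if 10<len(x)<26: pts.append(onz(c,[x.mean(),r],.1,st))
pts=np.array(pts); k=np.polyfit(pts[:,0],pts[:,1],1); yaw=np.arctan(k[0])
col=m[:,328:339].mean(1)>.5; r0=np.where(col[60:120])[0][0]+60
back=onz(c,[333.5,r0-.3],.1,st); back[1]=np.polyval(k,back[0])
print(len(pts),'yaw',yaw,'back',back,r0)
B=(back[0],back[1],yaw)
np.save('B.npy',B)
assert abs(yaw-.2)<.06 and abs(back[0]-.493)<.02
q=quat(yaw)
manip.command_gripper(.5)
manip.move_pose(fw(B,[-.045,0,.14]),q)
manip.servo_line(fw(B,[-.045,0,.066]),.08)
manip.command_gripper(0.)
s=manip.sense(); print(s['gripper_width'],s['grip_force'],s['ft_force'])
if s['gripper_width']>.1:
    manip.servo_line(fw(B,[-.045,0,.30]),.15)
    s=manip.sense(); print(s['time_s'],s['gripper_width'],s['grip_force'],s['ft_force'],s['torque'])
    c=cams.read_camera('wrist'); save('held',c['pixels'])
E
```

```text
42 yaw 0.18887626218607184 back [ 0.5004 -0.3915  0.1   ] 81
0.16840760766937465 29.999284744262695 [-0.2871 -0.0483 -0.1558]
11.2583 0.1668308767581639 29.997761249542236 [-0.2322  0.3029 -4.1399] [-0.0077 -0.064  -0.017 ]
```

View pics/held.png

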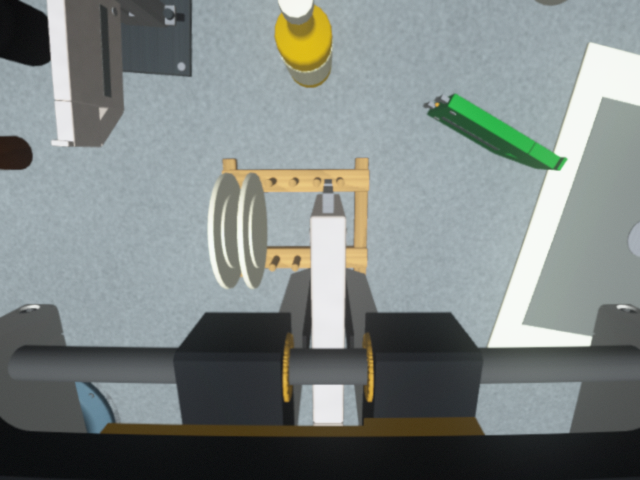

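Held cleanly and centred: tabs at (328,195), back's top edge at row 216, columns 311–344. I'll check that against the prediction, carry it to the upright and view the line-up.

```bash
python3 - <<'E'
from h import *
B=np.load('B.npy'); S=(.608,.1752,.095); q=quat(S[2])
st=manip.sense(); c=cams.read_camera('wrist')
print('pred back top',proj(c,[fw(B,[0,y,.334]) for y in (-.008,0,.008)],st), 'nose',proj(c,[fw(B,[-.14,0,.334])],st))
p=c['pixels'].astype(int); m=p.min(2)>165
for r in (222,235,250,265): x=np.where(m[r,300:356])[0]+300; print(r,x.min(),x.max(),x.mean())
manip.move_pose(fw(S,[-.09,0,.30]),q)
manip.servo_line(fw(S,[-.09,0,.14]),.15)
st=manip.sense(); c=cams.read_camera('wrist'); save('pre',c['pixels'])
print(st['time_s'],st['eef_pos'],st['ft_force'],st['torque'])
print('slot pred',proj(c,[fw(S,[0,0,z]) for z in (.105,.155,.202)],st))
E
```

```text
pred back top [[347.3989 217.4542]
 [328.885  217.4387]
 [310.3759 217.4275]] nose [[328.603  471.2075]]
222 304 347 327.3
235 303 351 326.5625
250 311 345 328.0
265 311 344 327.5
14.625 [0.5193 0.1667 0.1412] [ 0.157  -0.2932 -3.4818] [ 0.0201 -0.0449  0.0323]
slot pred [[328.1615 124.5956]
 [328.1868 115.5833]
 [328.2305  99.9545]]
```

View pics/pre.png

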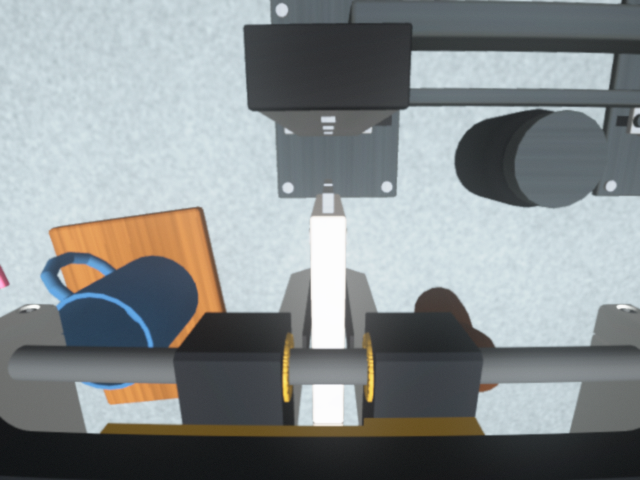

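Line-up is good: slots, tab and bracket all lie at column ~328. Approaching in small steps with a force watch.

```bash
cat >> h.py <<'E'
S=(.608,.1752,.095)
def loc(s):
    """TCP in the slot frame"""
    return R.from_euler('z',-S[2]).apply(np.array(s['eef_pos'])-[S[0],S[1],0])
def fl(s,f0): return R.from_euler('z',-S[2]).apply(np.array(s['ft_force'])-f0)
E
python3 - <<'E'
from h import *
manip.wait(.3); s=manip.sense(); f0=np.array(s['ft_force']); np.save('f0.npy',f0); print(s['time_s'],loc(s),f0,s['torque'])
dz=.140-s['eef_pos'][2]
z=.140+ (dz if abs(dz)<.003 else 0)
x=-.060; manip.servo_line(fw(S,[x,0,z]),.05); s=manip.sense(); print(loc(s),fl(s,f0))
while x<-.040:
    x+=.0015; manip.servo_line(fw(S,[x,0,z]),.015); s=manip.sense(); f=fl(s,f0); print(round(x+.045,4),loc(s),f)
    if abs(f[0])>11 or abs(f[1])>8 or abs(f[2])>10: break
print(s['time_s'])
E
```

```text
14.975 [-0.0898  0.      0.1404] [-0.5548  0.0922 -4.7977] [ 0.0012 -0.0653 -0.0056]
[-0.0602  0.      0.1394] [-0.4617 -0.8278  1.2078]
-0.0135 [-0.0586  0.      0.1397] [ 1.1526 -0.6547  0.4689]
-0.012 [-0.0569 -0.      0.1397] [ 1.1743 -0.2856  0.4934]
-0.0105 [-0.0554 -0.      0.1397] [0.5922 0.6609 1.813 ]
-0.009 [-0.054   0.      0.1396] [0.45   0.2839 0.1487]
-0.0075 [-0.0524  0.      0.1397] [ 1.131  -0.0848  0.8444]
-0.006 [-0.0511  0.      0.1395] [0.1646 0.3855 0.1493]
-0.0045 [-0.0505  0.0001  0.1394] [-4.8227 -0.6617  3.6227]
-0.003 [-0.0495  0.0001  0.1393] [-5.6889 -0.2132  4.4274]
-0.0015 [-0.0484  0.0001  0.1391] [-6.8653  0.6775  4.6941]
0.0 [-0.0475  0.0001  0.1388] [-8.0975 -0.6533  4.9445]
0.0015 [-0.0474  0.0001  0.1388] [-14.231   -0.9151   8.2028]
18.475
```

Soft resistance from −5 mm (the pin), then a firm stop after 3.6 mm: the tabs are in and the back is on the upright. Now I'll press down.

```bash
python3 - <<'E'
from h import *
f0=np.load('f0.npy'); manip.wait(.3); s=manip.sense(); print(loc(s),fl(s,f0),s['torque'])
x=-.0445; z=.1390
while z>.122:
    z-=.001; manip.servo_line(fw(S,[x,0,z]),.015); s=manip.sense(); f=fl(s,f0)
    print(round(z,4),loc(s),f,s['torque'][1].round(3))
    if f[2]>22 or abs(f[0])>22 or abs(f[1])>10: break
c=cams.read_camera('wrist'); save('press',c['pixels']); print(s['time_s'],s['gripper_width'])
E
```

```text
[-0.0474  0.0001  0.1388] [-14.6458  -1.5784   8.6516] [-0.3524  2.4052 -0.0027]
0.138 [-0.0474  0.0002  0.1369] [-8.0919  0.1141  2.1564] 1.663
0.137 [-0.0474  0.0002  0.1357] [-7.6931  0.3755  2.9773] 1.648
0.136 [-0.0474  0.0002  0.1346] [-8.7057  0.6647  3.3143] 1.574
0.135 [-0.0474  0.0002  0.1336] [-7.1576  0.1084  1.129 ] 1.613
0.134 [-0.0475  0.0002  0.1325] [-7.5519 -0.3941  1.3295] 1.63
0.133 [-0.0473  0.0002  0.1305] [-3.6232 -0.4676 -5.4569] 1.015
0.132 [-0.0473  0.0001  0.13  ] [-6.4704  0.3993 -2.2321] 1.245
0.131 [-0.0472  0.0001  0.1296] [-8.9342 -0.0879  1.3632] 1.556
0.13 [-0.0472  0.0001  0.1292] [-10.7209  -0.0716   4.8145] 1.835
0.129 [-0.0472  0.0001  0.1286] [-11.579   -0.199    5.9224] 1.986
0.128 [-0.0471  0.0001  0.128 ] [-13.4258  -0.1436   7.1052] 2.206
0.127 [-0.047   0.0002  0.128 ] [-16.1193  -1.0347  12.2466] 2.632
0.126 [-0.0469  0.0002  0.1279] [-18.3136  -1.223   17.2696] 3.101
0.125 [-0.0468  0.0002  0.1278] [-19.5214  -1.0468  20.394 ] 3.46
0.124 [-0.0466  0.0002  0.1277] [-21.5733  -1.7649  25.6614] 3.898
22.55 0.16796332586630353
```

Hard stop at TCP z 0.128, which puts the origin at 78 mm as expected. I'll relax the load, let go, retreat and check.

```bash
python3 - <<'E'
from h import *
f0=np.load('f0.npy')
manip.servo_line(fw(S,[-.0470,0,.1275]),.02); s=manip.sense(); print(loc(s),fl(s,f0))
manip.command_gripper(.42); s=manip.sense(); print(s['gripper_width'],s['ft_force'])
manip.servo_line(fw(S,[-.047,0,.24]),.1)
manip.move_pose(fw((.608,.167,.095),[-.14,.07,.24]),R.from_quat([0,0,0,1]) is None or quat(S[2]-.35,.6))
st=manip.sense(); c=cams.read_camera('wrist'); p=c['pixels']; print(st['time_s'],st['ft_force'])
b=cams.silhouettes('bracket',c)
for d in b[:2]: print(d['score'],px(d['location']))
t=cams.read_camera('scene')['pixels']
save('fin',np.hstack([cv2.resize(p[60:340,200:480],(390,390),interpolation=cv2.INTER_CUBIC),cv2.resize(t[170:330,250:410],(390,390),interpolation=cv2.INTER_CUBIC)]))
E
```

```text
[-0.047   0.      0.1277] [-2.8977 -0.4369  2.4045]
0.4198821769614377 [ 0.0407 -0.709   0.5174]
25.6667 [-0.0057  0.5111 -0.4879]
0.6 [365.632 223.2  ]
0.37 [314.688 214.992]
```

View pics/fin.png

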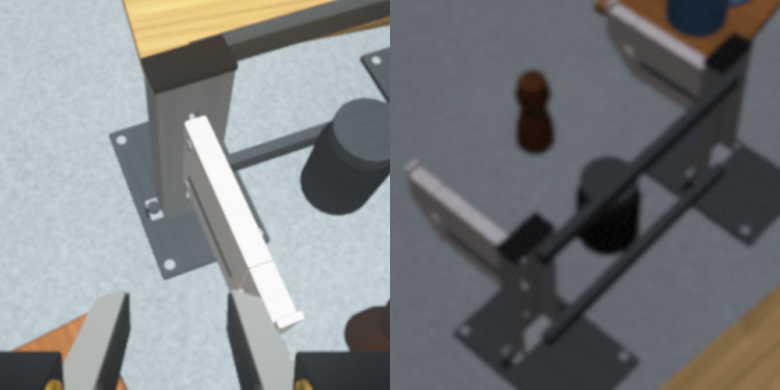

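The picture shows the bracket flat on the upright in the upper slots, the same as the fitted one, with the jar and pepper mill undisturbed. One light touch on its top will confirm the seated height (162 mm expected), then I'll hand in.

```bash
python3 - <<'E'
from h import *
manip.servo_line(np.array(manip.sense()['eef_pos'])+[0,0,.05],.15)
manip.move_pose(fw(S,[-.055,0,.26]),quat(S[2])); manip.command_gripper(0.)
z=.170; manip.servo_line(fw(S,[-.055,0,z]),.1); manip.wait(.2); f0=np.array(manip.sense()['ft_force'])
while z>.157:
    z-=.001; manip.servo_line(fw(S,[-.055,0,z]),.015); s=manip.sense(); f=fl(s,f0); print(round(z,3),loc(s),f)
    if f[2]>11: break
manip.servo_line(fw(S,[-.055,0,.26]),.1); s=manip.sense(); print(s['time_s'],s['ft_force'])
E
```

```text
0.169 [-0.055  0.     0.169] [ 0.2852 -0.8328  0.4494]
0.168 [-0.0551 -0.      0.1679] [-0.7321  0.3357  0.512 ]
0.167 [-0.0551 -0.      0.1669] [-0.0872  0.3011  0.6122]
0.166 [-0.0551 -0.      0.1659] [-0.1324  0.3202 -0.2749]
0.165 [-0.0551  0.      0.1649] [ 0.8079  0.2811 -0.0637]
0.164 [-0.0551 -0.      0.1639] [ 0.3424  0.3907 -0.4894]
0.163 [-0.055   0.      0.1629] [0.9415 0.2849 0.4754]
0.162 [-0.0551  0.      0.1619] [0.3483 0.9958 0.9556]
0.161 [-0.0549  0.      0.1615] [-1.4295  0.0349  3.5799]
0.16 [-0.0549  0.0001  0.1614] [-4.396  -0.1408  8.7208]
0.159 [-0.0548  0.0001  0.1613] [-6.6734  0.6813 13.2547]
33.0083 [ 0.5522 -0.7889 -0.5634]
```

Top sits at 161.6 mm and is firm, so the bracket is fully home.

```bash
python3 -c "
from h import *
print(manip.job_done())"
```

```text
the job is handed in; nothing more can be done
None
```

The bracket is back on the empty upright in the slots at 105 and 155 mm and handed in. Its origin is at about 78 mm, its back is flat against the upright, and nothing else was disturbed. I did not see the lock pin directly; I infer it snapped out from the force drop on the way down and the firm stop at home height.

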